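Feel which salt mill is full and hold it over the bowl

TASK

One of the two look-alike wooden salt mills in the caddy is full and the other nearly empty: lift each in turn straight up clear of the caddy and hold it still for a moment to feel its weight, so that both have been lifted before you choose. Set the lighter one gently back, upright, in the compartment it came from and let it go. Bring the full one to the small bowl on the marble board and finish while still holding it, upright and still, centred over the bowl with its foot a few centimetres above the rim and touching nothing; leave everything else where it is.

Things in the scene. Friction and masses are not known exactly. Their poses are not given: they have to be found in the camera images.
- mill_a: One of two look-alike wooden mills in the caddy, 220 mm tall, loose; one weighs about 0.5 kg (full), the other 0.2 kg: which is which changes. Origin: centre of its foot; z up. Round body 58 mm wide up to 158 mm; round fixed head, widest (51 mm) 179 mm above the origin: grip it there from above, any yaw, best closing square to the line between the mills. Grip 40 N or so.
- mill_b: One of two look-alike wooden mills in the caddy, 220 mm tall, loose; one weighs about 0.5 kg (full), the other 0.2 kg: which is which changes. Origin: centre of its foot; z up. Round body 58 mm wide up to 158 mm; round fixed head, widest (51 mm) 179 mm above the origin: grip it there from above, any yaw, best closing square to the line between the mills. Grip 40 N or so.
- caddy: Pale wooden caddy, fixed, 150 x 150 x 64 mm (rim), 2 x 2 open compartments: inside 66 x 66 mm, walls 6 mm, inner floor 10 mm above the origin. Origin: centre of its underside; z up. Compartment centres at x, y = +-36 mm; mill_a starts in (-36, 36), mill_b in (36, -36), jar and shaker in the others. A steel handle juts 28 mm from the +y and the -y end.
- bowl: Small white bowl with a coloured band, loose, standing on the marble board (26 mm thick, fixed): 115 mm across the rim, 52 mm high. Origin: centre of its underside; z up.
- jar: Spice jar with a yellow cap, 45 mm wide, 100 mm tall, loose in a compartment; leave alone. Origin: centre of its underside.
- shaker: Glass shaker with a rounded metal top, 44 mm wide, 90 mm tall, loose in a compartment; leave alone. Origin: centre of its underside.
- lemon: Lemon, 78 x 55 x 56 mm, loose on the marble board; leave alone. Origin: centre of its underside.
- garlic: Garlic bulb, 60 mm wide and high, loose on the marble board; leave alone. Origin: centre of its underside.
Mind the look-alikes: they are no part of the job. What is shaped like the mill_a but blue or yellow is not meant.

How it is judged:
By the outcome, as a careful person would: the job done as asked, in the order asked, and still so for the second after the job is handed in, while the arm keeps its last pose, push and grip.
It also fails if it takes over 72 s, if anything falls off the work surface, if the arm or the gripper's body presses on something with over 40 N, if the wrist force passes 120 N, or if a joint passes its speed limit or range.

ROBOT

A 7-joint arm with a two-finger parallel gripper is mounted at the origin on a cart in front of the work surface, level with it; the furniture and walls round the work are solid. World frame = base frame: x ahead of the robot, y to its left, z up, the work surface at z = 0. Lengths are in mm, angles in rad, forces in N, time in s.
With the tool pointing down it reaches from about 400 to 875 mm from the base axis. Payload 4.4 kg.
Tool frame: the origin (TCP) lies at the very end of the fingers, on their centre line; the grasp point (between the pads) lies 19 mm behind it; z points along the fingers, y is the direction in which the jaws open and shut (so a half turn about z gives the same grasp; the last joint's range is limited). The gripper opens to 85 mm and grips with 20 to 120 N. Pads are 22 mm wide; open, the fingers measure 114 mm over their backs; the gripper's body (76 mm by 85 mm) begins 54 mm behind the grasp point. The pads swing forward as they close: fully open they stand 13 mm farther back than shut.
Start: joints at [1.23, 0.628, 0.038, 1.517, -0.027, 0.996, -0.02], TCP at [176.408, -625.618, 231.313] pointing down, gripper open.
Joint ranges: [-3.06, 3.06], [-0.37, 2.12], [-1.25, 1.32], [0.18, 2.47], [-1.1, 4.24], [0.23, 1.98], [-2.94, 2.94]. Speed limits (rad/s): [2.57, 2.57, 3.14, 3.14, 3.14, 3.14, 3.14].

INTERFACE

Orientations are given as [roll, pitch, yaw] about the fixed x, y, z axes, in that order (R = Rz(yaw) Ry(pitch) Rx(roll)).
In Python, from cell import read_state, get_image, calibration, finish_job gives the robot as it stands. The module is installed in compiled form; this text tells all that it offers.
- The arm moves only by the tool apply_moves, never from a script. Its argument "increments" is a list of rows, each an object of numbers: "tx", "ty", "tz": the shift along the world's x, y, z in m; "rx", "ry", "rz": the turn, a rotation vector about the world's x, y, z in units of 5 degrees (1.0 is 5 degrees); "claw": the finger opening in m, from 0 to 0.0854. In form: [{"tx": .., "ty": .., "tz": .., "rx": .., "ry": .., "rz": .., "claw": ..}, ...]. A call has 1 to 12 rows; each row is the pose to reach, as a shift and turn from the pose commanded when the call began; what a row does not reach only later rows make up. A row lasts 1/10 s, in which the tool goes at most 50 mm and 8.59 degrees, less where a joint would pass 70% of its speed; a pose out of reach is approached as far as the arm can. A call with a gripper value outside its range is refused whole. The fingers move at their own pace and stop on an object; the grip force is fixed at half the most. Time passes only in rows, so rows that repeat a pose let the fingers close. It gives the time, the measured TCP pose, the force and the opening at its end, in the units of the state.
- read_state(): the state, without advancing time (a new reading comes with each control period).
- get_image(name): name is "side" or "top"; returns the picture (400x640x3 uint8, red, green, blue); there is no depth.
- calibration(name): a dict with "camera_matrix" (3x3 intrinsics, pixels), "origin" and "attitude" of the camera in the world. Camera axes: x right, y up, looking along -z (the intrinsics and any distortion apply to the point x, -y, -z); pixel columns grow to the right and rows downward; lengths in mm; the calibration is good to about 2 mm. A picture is of the moment at which its call begins. calibration takes no time and is no camera call.
- finish_job(): hands the job in, once; it reports no verdict.
The state is a dict: "clock": time; "qpos": joint angles; "qd": joint speeds; "tau": joint torques, N m; "eef_pos": TCP position; "tool_rot": TCP orientation; "force": force on the tool from outside, world axes, zero at the start; "torque": the same for the moment, N m; "width": finger opening in mm.
Only numpy, scipy, OpenCV 4.12 (cv2) and the standard library are available. Lean on these libraries where they do the work, as an engineer would, in place of code of your own. Each camera call takes 0.05 s, during which the arm holds its last target. There are 200 camera calls.

## Working session

There is one attempt and no reset: what is moved stays moved. The work goes in short steps, Python scripts to look and compute and a tool call to move; the robot and the scene stay as the last step left them, time stands still between calls to the robot, and variables do not carry over. Pictures are saved under pics/ and viewed, about 8 in all and at most 12, crops included, and the job is handed in when it is done.

Besides the shell and the picture viewer there is one more tool, called after "Request:" as a command line: name --argument value ..., lists and objects as JSON in quotes. apply_moves: Moves the arm, as the interface text tells. Its arguments: {"type":"object","properties":{"increments":{"type":"array"}},"required":["increments"]}

```bash
mkdir -p pics
cat > h.py <<'E'
import numpy as np, cv2
from cell import *
def save(n,f):
    im=get_image(n); cv2.imwrite(f,im[:,:,::-1]); return im
E
python3 - <<'E'
from h import *
for n in("top","side"):
    save(n,f"pics/{n}0.png"); print(n,calibration(n))
print(read_state())
E
```

```text
top {'camera_matrix': array([[362.79675009,   0.        , 318.42556989],
       [  0.        , 362.79675009, 201.82022936],
       [  0.        ,   0.        ,   1.        ]]), 'origin': array([ 522.15899099, -288.76516504,  892.4507832 ]), 'attitude': array([ 0.07886059,  0.02610019, -1.54376166])}
side {'camera_matrix': array([[444.5705783 ,   0.        , 319.86816463],
       [  0.        , 444.5705783 , 195.9897225 ],
       [  0.        ,   0.        ,   1.        ]]), 'origin': array([191.27848312, 381.19731796, 712.44811431]), 'attitude': array([ 0.86998717, -0.00361585, -2.59622608])}
{'clock': 0.1, 'qpos': array([ 1.23017413,  0.62925164,  0.03843332,  1.51824134, -0.02698568,
        0.99630513, -0.01998987]), 'qd': array([ 1.03771687e-03, -1.75991653e-03,  7.37072085e-04, -1.93117835e-03,
       -2.63469025e-05,  1.22516178e-03, -1.68489901e-03]), 'tau': array([ 2.69307078e-03, -5.64531398e+01,  1.23030670e+00, -1.93971312e+01,
        1.12852233e-02,  5.39743443e-03, -1.44499444e-05]), 'eef_pos': array([ 176.27826479, -625.07192594,  230.49065673]), 'tool_rot': array([-3.13990496e+00,  2.16011255e-05,  2.74849995e-01]), 'force': array([ 0.01123897, -0.57835823, -0.12676487]), 'torque': array([ 0.00709196, -0.0350806 ,  0.0653196 ]), 'width': 85.37110090122954}
```

View pics/top0.png

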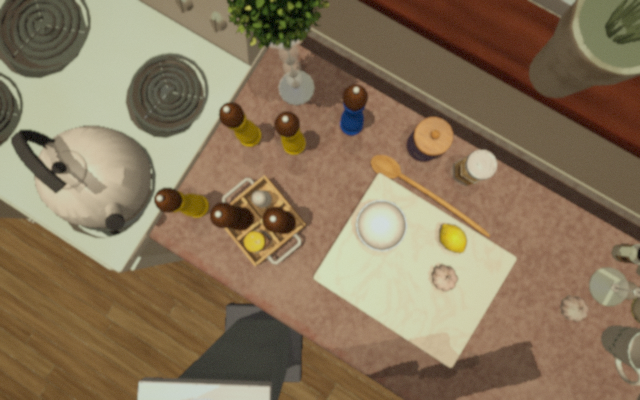

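View pics/side0.png

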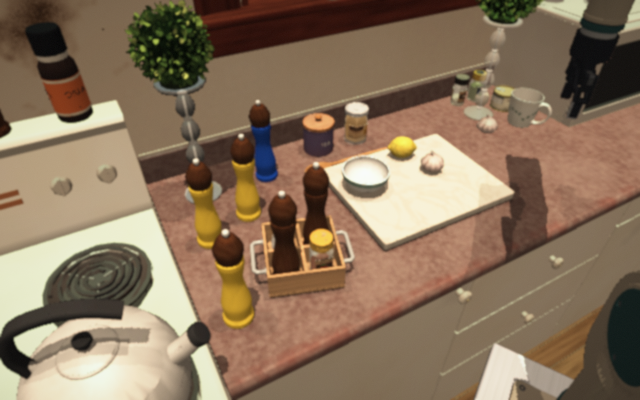

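The two brown mills sit in the caddy: top heads at about (225,215) and (278,220); side heads at (283,210) and (316,183). The look-alikes are yellow at top (169,200), (232,115), (288,123) and blue at (355,97). The bowl is at top (382,226), side (366,175). Next is a close crop to check this.

```bash
cat >> h.py <<'E'
from scipy.spatial.transform import Rotation as Ro
def ray(n,px):
    c=calibration(n);p=np.linalg.inv(c["camera_matrix"])@[px[0],px[1],1]
    d=Ro.from_euler("xyz",c["attitude"]).as_matrix()@[p[0],-p[1],-p[2]]
    return c["origin"],d
def plane(n,px,z):
    o,d=ray(n,px); return o+d*(z-o[2])/d[2]
def tri(a,b):
    (o1,d1),(o2,d2)=ray("top",a),ray("side",b)
    s=np.linalg.lstsq(np.c_[d1,-d2],o2-o1,rcond=None)[0]
    p,q=o1+s[0]*d1,o2+s[1]*d2
    return (p+q)/2,np.linalg.norm(p-q)
def proj(n,P):
    c=calibration(n);v=Ro.from_euler("xyz",c["attitude"]).as_matrix().T@(np.array(P)-c["origin"])
    u=c["camera_matrix"]@[v[0],-v[1],-v[2]];return u[:2]/u[2]
E
python3 - <<'E'
from h import *
t=cv2.imread("pics/top0.png");s=cv2.imread("pics/side0.png")
a=cv2.resize(t[165:275,195:315],(480,440),interpolation=cv2.INTER_CUBIC)
b=cv2.resize(s[155:300,240:360],(364,440),interpolation=cv2.INTER_CUBIC)
o=np.hstack([a,b])[:, :800]
cv2.imwrite("pics/c1.png",cv2.resize(o,(800,int(440*800/o.shape[1]))))
print("heads",tri((225,215),(283,210)),tri((278,220),(316,183)))
for p in[(225,215),(278,220)]:print(plane("top",p,189))
for p in[(283,210),(316,183)]:print(plane("side",p,189))
print("bowl",plane("top",(382,226),78),plane("side",(366,172),78))
g=cv2.cvtColor(t,cv2.COLOR_BGR2HSV)
E
```

```text
heads (array([547.71439781, -85.99808175, 186.68375272]), np.float64(1.7329013567335323)) (array([ 541.68924871, -189.1857475 ,  180.09177174]), np.float64(3.6414045437083704))
[546.87886162 -87.11428341 189.        ]
[ 539.85609922 -191.28691097  189.        ]
[546.98740387 -83.65817478 189.        ]
[ 537.50624957 -178.9761066   189.        ]
bowl [ 535.40022376 -409.05307713   78.        ] [ 532.00019614 -395.17882624   78.        ]
```

View pics/c1.png

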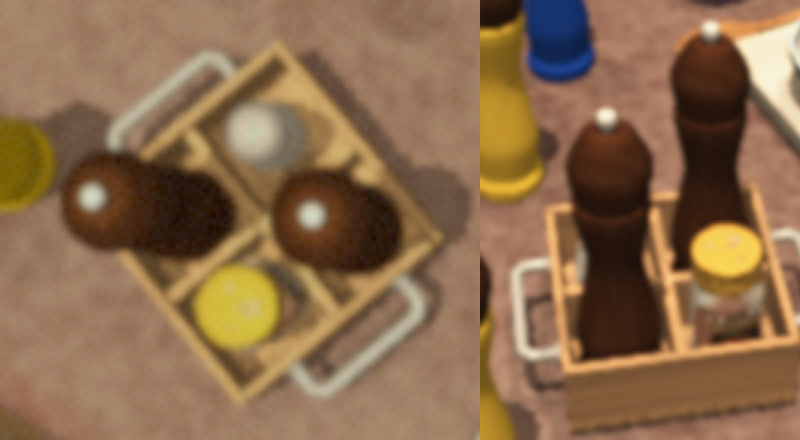

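The crop confirms it: two brown mills with white knobs in the caddy. Knobs are at top (218,214) and (273,219), side (281,194) and (316,165). I'll triangulate the knobs, caddy corners and bowl.

Run:
```python
from h import *
ims={n:cv2.imread(f"pics/{n}0.png") for n in("top","side")}
K={}
for n,ps in(("top",[(218,214),(273,219)]),("side",[(281,194),(316,165)])):
    g=cv2.cvtColor(ims[n],cv2.COLOR_BGR2HSV)
    for x,y in ps:
        w=g[y-5:y+6,x-5:x+6].astype(float); m=np.clip(w[:,:,2]-110,0,None)*(w[:,:,1]<110)
        yy,xx=np.mgrid[y-5:y+6,x-5:x+6]; K.setdefault(n,[]).append((float((xx*m).sum()/m.sum()),float((yy*m).sum()/m.sum())))
    # brown head masks
print(K)
for i in(0,1):
    P,e=tri(K["top"][i],K["side"][i]);print("knob",P.round(1),e.round(1), plane("top",K["top"][i],227).round(1),plane("side",K["side"][i],227).round(1))
for p in[(265,175),(305.5,224),(255,265.5)]:print("corner",plane("top",p,64).round(1))
for n,c in(("top",(382,226)),("side",(366,172))):
    g=cv2.cvtColor(ims[n],cv2.COLOR_BGR2HSV);x,y=c
    m=np.zeros(g.shape[:2],np.uint8);m[y-32:y+32,x-32:x+32]=((g[...,1]<45)&(g[...,2]>90)).astype(np.uint8)[y-32:y+32,x-32:x+32]
    cs,_=cv2.findContours(m,0,2);k=max(cs,key=cv2.contourArea)
    e=cv2.fitEllipse(k);print(n,e,plane(n,e[0],78).round(1))
    P=np.array([plane(n,q[0],78)[:2] for q in cv2.convexHull(k).astype(float)]);print(P.min(0).round(),P.max(0).round(),cv2.minEnclosingCircle(P.astype(np.float32)))
```

```text
{'top': [(217.35917114351497, 213.7214121258634), (272.41438848920865, 218.35503597122303)], 'side': [(281.0449332581312, 192.21752209061853), (315.25991850739865, 162.9187218528844)]}
knob [548.  -83.9 228.9] 1.3 [547.5 -83.7 227. ] [550.  -85.5 227. ]
knob [ 542.4 -186.1  229.4] 1.8 [ 541.7 -186.1  227. ] [ 545.  -188.6  227. ]
corner [ 646.2 -140.1   64. ]
corner [ 535.5 -237.2   64. ]
corner [ 438.5 -125.3   64. ]
top ((383.89141845703125, 227.34124755859375), (60.47606658935547, 65.1351547241211), 164.14173889160156) [ 532.5 -413.3   78. ]
[ 465. -478.] [ 608. -338.] ((524.4524536132812, -408.32342529296875), 91.2836685180664)
side ((366.9336853027344, 177.51559448242188), (52.68441390991211, 55.80553436279297), 99.00840759277344) [ 520.5 -377.2   78. ]
[ 424. -504.] [ 606. -278.] ((519.9478759765625, -391.07659912109375), 113.50044250488281)
```

Mill 1 is at (547.5, -84) and mill 2 at (542, -186.5). They are 102 mm apart, as expected for the diagonal. I'll go over mill 1 with the jaws closing along x.

Request:
apply_moves --increments '[{"tx": 0.01,"ty": 0.015,"tz": 0.03,"rz": 0.5,"claw": 0.085},{"tx": 0.03,"ty": 0.045,"tz": 0.06,"rz": 1.5,"claw": 0.085},{"tx": 0.055,"ty": 0.08,"tz": 0.07,"rz": 2.7,"claw": 0.085},{"tx": 0.08,"ty": 0.117,"tz": 0.07,"rz": 4.0,"claw": 0.085},{"tx": 0.105,"ty": 0.153,"tz": 0.07,"rz": 5.3,"claw": 0.085},{"tx": 0.13,"ty": 0.19,"tz": 0.07,"rz": 6.6,"claw": 0.085},{"tx": 0.155,"ty": 0.226,"tz": 0.07,"rz": 7.9,"claw": 0.085},{"tx": 0.18,"ty": 0.263,"tz": 0.07,"rz": 9.2,"claw": 0.085},{"tx": 0.205,"ty": 0.299,"tz": 0.07,"rz": 10.5,"claw": 0.085},{"tx": 0.23,"ty": 0.335,"tz": 0.07,"rz": 11.8,"claw": 0.085},{"tx": 0.25,"ty": 0.365,"tz": 0.07,"rz": 13.0,"claw": 0.085},{"tx": 0.26,"ty": 0.38,"tz": 0.07,"rz": 13.6,"claw": 0.085}]'

```text
$.increments[0]: bad value
```

Request:
apply_moves --increments '[{"tx": 0.01,"ty": 0.015,"tz": 0.03,"rx": 0,"ry": 0,"rz": 0.5,"claw": 0.085},{"tx": 0.03,"ty": 0.045,"tz": 0.06,"rx": 0,"ry": 0,"rz": 1.5,"claw": 0.085},{"tx": 0.055,"ty": 0.08,"tz": 0.07,"rx": 0,"ry": 0,"rz": 2.7,"claw": 0.085},{"tx": 0.08,"ty": 0.117,"tz": 0.07,"rx": 0,"ry": 0,"rz": 4.0,"claw": 0.085},{"tx": 0.105,"ty": 0.153,"tz": 0.07,"rx": 0,"ry": 0,"rz": 5.3,"claw": 0.085},{"tx": 0.13,"ty": 0.19,"tz": 0.07,"rx": 0,"ry": 0,"rz": 6.6,"claw": 0.085},{"tx": 0.155,"ty": 0.226,"tz": 0.07,"rx": 0,"ry": 0,"rz": 7.9,"claw": 0.085},{"tx": 0.18,"ty": 0.263,"tz": 0.07,"rx": 0,"ry": 0,"rz": 9.2,"claw": 0.085},{"tx": 0.205,"ty": 0.299,"tz": 0.07,"rx": 0,"ry": 0,"rz": 10.5,"claw": 0.085},{"tx": 0.23,"ty": 0.335,"tz": 0.07,"rx": 0,"ry": 0,"rz": 11.8,"claw": 0.085},{"tx": 0.25,"ty": 0.365,"tz": 0.07,"rx": 0,"ry": 0,"rz": 13.0,"claw": 0.085},{"tx": 0.26,"ty": 0.38,"tz": 0.07,"rx": 0,"ry": 0,"rz": 13.6,"claw": 0.085}]'

```text
clock: 1.3
eef_pos: [438.0, -242.2, 301.3]
tool_rot: [3.141, -0.002, 1.469]
force: [0.3, -0.1, 0.6]
width: 85.0
```

Request:
apply_moves --increments '[{"tx": 0.025,"ty": 0.04,"tz": 0,"rx": 0,"ry": 0,"rz": 0.2,"claw": 0.085},{"tx": 0.05,"ty": 0.075,"tz": 0,"rx": 0,"ry": 0,"rz": 0.4,"claw": 0.085},{"tx": 0.075,"ty": 0.11,"tz": 0,"rx": 0,"ry": 0,"rz": 0.5,"claw": 0.085},{"tx": 0.095,"ty": 0.14,"tz": 0,"rx": 0,"ry": 0,"rz": 0.5,"claw": 0.085},{"tx": 0.107,"ty": 0.156,"tz": 0,"rx": 0,"ry": 0,"rz": 0.5,"claw": 0.085},{"tx": 0.111,"ty": 0.1615,"tz": 0,"rx": 0,"ry": 0,"rz": 0.5,"claw": 0.085},{"tx": 0.111,"ty": 0.1615,"tz": 0,"rx": 0,"ry": 0,"rz": 0.5,"claw": 0.085},{"tx": 0.111,"ty": 0.1615,"tz": 0,"rx": 0,"ry": 0,"rz": 0.5,"claw": 0.085},{"tx": 0.111,"ty": 0.1615,"tz": 0,"rx": 0,"ry": 0,"rz": 0.5,"claw": 0.085}]'

```text
clock: 2.2
eef_pos: [546.6, -86.1, 301.2]
tool_rot: [-3.141, 0.001, 1.502]
force: [-0.1, 0.6, -0.6]
width: 85.3
```

Request:
apply_moves --increments '[{"tx": 0.001,"ty": 0.002,"tz": -0.02,"rx": 0,"ry": 0,"rz": 0,"claw": 0.085},{"tx": 0.001,"ty": 0.002,"tz": -0.045,"rx": 0,"ry": 0,"rz": 0,"claw": 0.085},{"tx": 0.001,"ty": 0.002,"tz": -0.065,"rx": 0,"ry": 0,"rz": 0,"claw": 0.085},{"tx": 0.001,"ty": 0.002,"tz": -0.08,"rx": 0,"ry": 0,"rz": 0,"claw": 0.085},{"tx": 0.001,"ty": 0.002,"tz": -0.095,"rx": 0,"ry": 0,"rz": 0,"claw": 0.085},{"tx": 0.001,"ty": 0.002,"tz": -0.11,"rx": 0,"ry": 0,"rz": 0,"claw": 0.085},{"tx": 0.001,"ty": 0.002,"tz": -0.125,"rx": 0,"ry": 0,"rz": 0,"claw": 0.085},{"tx": 0.001,"ty": 0.002,"tz": -0.134,"rx": 0,"ry": 0,"rz": 0,"claw": 0.085},{"tx": 0.001,"ty": 0.002,"tz": -0.134,"rx": 0,"ry": 0,"rz": 0,"claw": 0.085},{"tx": 0.001,"ty": 0.002,"tz": -0.134,"rx": 0,"ry": 0,"rz": 0,"claw": 0.085},{"tx": 0.001,"ty": 0.002,"tz": -0.134,"rx": 0,"ry": 0,"rz": 0,"claw": 0.085}]'

```text
clock: 3.3
eef_pos: [549.0, -82.3, 168.1]
tool_rot: [3.14, 0.0, 1.505]
force: [0.2, 0.1, 0.2]
width: 85.1
```

Run:
```python
from h import *
t=save("top","pics/t1.png")[150:280,170:330];s=save("side","pics/s1.png")[130:300,220:380]
o=np.hstack([cv2.resize(x,(400,400*x.shape[0]//x.shape[1]))[:325] for x in(t,s)])
cv2.imwrite("pics/c2.png",o[:,:,::-1]);print(read_state()["eef_pos"],read_state()["force"])
```

```text
[548.87747509 -82.24522129 168.06036673] [0.54533558 0.03734562 0.25292901]
```

View pics/c2.png

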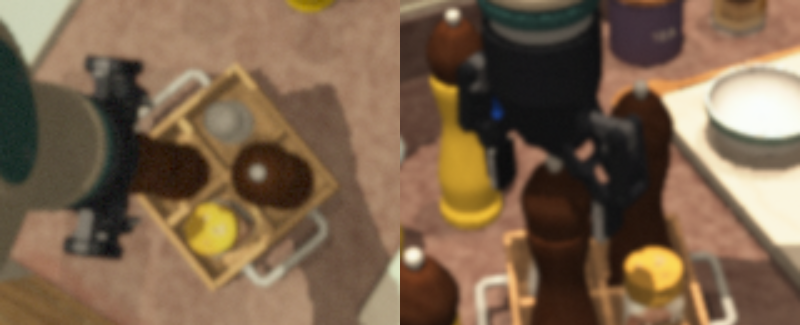

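The fingers straddle mill 1's head: tips at crop (500,190) and (605,235) with the head between them. Closing.

Request:
apply_moves --increments '[{"tx": 0,"ty": 0,"tz": 0,"rx": 0,"ry": 0,"rz": 0,"claw": 0.06},{"tx": 0,"ty": 0,"tz": 0,"rx": 0,"ry": 0,"rz": 0,"claw": 0.05},{"tx": 0,"ty": 0,"tz": 0,"rx": 0,"ry": 0,"rz": 0,"claw": 0.04},{"tx": 0,"ty": 0,"tz": 0,"rx": 0,"ry": 0,"rz": 0,"claw": 0.04},{"tx": 0,"ty": 0,"tz": 0,"rx": 0,"ry": 0,"rz": 0,"claw": 0.04},{"tx": 0,"ty": 0,"tz": 0,"rx": 0,"ry": 0,"rz": 0,"claw": 0.04},{"tx": 0,"ty": 0,"tz": 0,"rx": 0,"ry": 0,"rz": 0,"claw": 0.04},{"tx": 0,"ty": 0,"tz": 0,"rx": 0,"ry": 0,"rz": 0,"claw": 0.04}]'

```text
clock: 4.2
eef_pos: [548.6, -82.1, 168.1]
tool_rot: [3.141, 0.0, 1.505]
force: [-0.6, -1.0, 5.2]
width: 47.9
```

Width 47.9 with +5 N upward suggests I'm gripping slightly above the widest point. I'll reopen, go 5 mm lower and regrip.

Request:
apply_moves --increments '[{"tx": 0,"ty": 0,"tz": 0,"rx": 0,"ry": 0,"rz": 0,"claw": 0.065},{"tx": 0,"ty": 0,"tz": 0,"rx": 0,"ry": 0,"rz": 0,"claw": 0.065},{"tx": 0,"ty": 0,"tz": 0,"rx": 0,"ry": 0,"rz": 0,"claw": 0.065},{"tx": 0,"ty": 0,"tz": -0.003,"rx": 0,"ry": 0,"rz": 0,"claw": 0.065},{"tx": 0,"ty": 0,"tz": -0.005,"rx": 0,"ry": 0,"rz": 0,"claw": 0.065},{"tx": 0,"ty": 0,"tz": -0.006,"rx": 0,"ry": 0,"rz": 0,"claw": 0.05},{"tx": 0,"ty": 0,"tz": -0.006,"rx": 0,"ry": 0,"rz": 0,"claw": 0.04},{"tx": 0,"ty": 0,"tz": -0.006,"rx": 0,"ry": 0,"rz": 0,"claw": 0.04},{"tx": 0,"ty": 0,"tz": -0.006,"rx": 0,"ry": 0,"rz": 0,"claw": 0.04},{"tx": 0,"ty": 0,"tz": -0.006,"rx": 0,"ry": 0,"rz": 0,"claw": 0.04},{"tx": 0,"ty": 0,"tz": -0.006,"rx": 0,"ry": 0,"rz": 0,"claw": 0.04}]'

```text
clock: 5.3
eef_pos: [548.4, -82.1, 161.4]
tool_rot: [-3.142, -0.0, 1.505]
force: [-1.3, -0.4, 2.2]
width: 48.1
```

Request:
apply_moves --increments '[{"tx": 0,"ty": 0,"tz": 0.005,"rx": 0,"ry": 0,"rz": 0,"claw": 0.04},{"tx": 0,"ty": 0,"tz": 0.015,"rx": 0,"ry": 0,"rz": 0,"claw": 0.04},{"tx": 0,"ty": 0,"tz": 0.03,"rx": 0,"ry": 0,"rz": 0,"claw": 0.04},{"tx": 0,"ty": 0,"tz": 0.045,"rx": 0,"ry": 0,"rz": 0,"claw": 0.04},{"tx": 0,"ty": 0,"tz": 0.06,"rx": 0,"ry": 0,"rz": 0,"claw": 0.04},{"tx": 0,"ty": 0,"tz": 0.075,"rx": 0,"ry": 0,"rz": 0,"claw": 0.04},{"tx": 0,"ty": 0,"tz": 0.085,"rx": 0,"ry": 0,"rz": 0,"claw": 0.04},{"tx": 0,"ty": 0,"tz": 0.09,"rx": 0,"ry": 0,"rz": 0,"claw": 0.04},{"tx": 0,"ty": 0,"tz": 0.09,"rx": 0,"ry": 0,"rz": 0,"claw": 0.04},{"tx": 0,"ty": 0,"tz": 0.09,"rx": 0,"ry": 0,"rz": 0,"claw": 0.04}]'

```text
clock: 6.3
eef_pos: [547.9, -82.1, 250.8]
tool_rot: [-3.14, -0.0, 1.505]
force: [-0.1, -0.3, -5.2]
width: 48.0
```

Request:
apply_moves --increments '[{"tx": 0,"ty": 0,"tz": 0,"rx": 0,"ry": 0,"rz": 0,"claw": 0.04},{"tx": 0,"ty": 0,"tz": 0,"rx": 0,"ry": 0,"rz": 0,"claw": 0.04},{"tx": 0,"ty": 0,"tz": 0,"rx": 0,"ry": 0,"rz": 0,"claw": 0.04},{"tx": 0,"ty": 0,"tz": 0,"rx": 0,"ry": 0,"rz": 0,"claw": 0.04},{"tx": 0,"ty": 0,"tz": 0,"rx": 0,"ry": 0,"rz": 0,"claw": 0.04},{"tx": 0,"ty": 0,"tz": 0,"rx": 0,"ry": 0,"rz": 0,"claw": 0.04},{"tx": 0,"ty": 0,"tz": 0,"rx": 0,"ry": 0,"rz": 0,"claw": 0.04},{"tx": 0,"ty": 0,"tz": 0,"rx": 0,"ry": 0,"rz": 0,"claw": 0.04},{"tx": 0,"ty": 0,"tz": 0,"rx": 0,"ry": 0,"rz": 0,"claw": 0.04},{"tx": 0,"ty": 0,"tz": 0,"rx": 0,"ry": 0,"rz": 0,"claw": 0.04}]'

```text
clock: 7.3
eef_pos: [548.4, -82.1, 251.3]
tool_rot: [3.142, -0.0, 1.505]
force: [0.0, 0.5, -4.3]
width: 48.4
```

Run:
```python
from h import *
t=save("top","pics/t2.png")[150:280,170:330];s=save("side","pics/s2.png")[130:300,220:380]
o=np.hstack([cv2.resize(x,(400,400*x.shape[0]//x.shape[1]))[:325] for x in(t,s)])
cv2.imwrite("pics/c3.png",o[:,:,::-1])
for i in range(8): get_image("top"); print(read_state()["force"].round(2),read_state()["torque"].round(3))
```

```text
[ 0.15 -0.18 -5.  ] [-0.02  -0.004  0.015]
[-0.39  0.55 -4.68] [-0.037  0.01  -0.041]
[ 0.32  0.32 -4.99] [-0.025  0.019 -0.004]
[-0.17 -0.16 -5.53] [-0.032 -0.015  0.019]
[-0.13  0.39 -5.61] [ 0.008 -0.027 -0.019]
[ 0.29  0.24 -5.8 ] [ 0.017 -0.062 -0.06 ]
[ 0.27  1.11 -5.37] [-0.01   0.011  0.002]
[-0.55  0.71 -4.73] [-0.027  0.08   0.007]
```

View pics/c3.png

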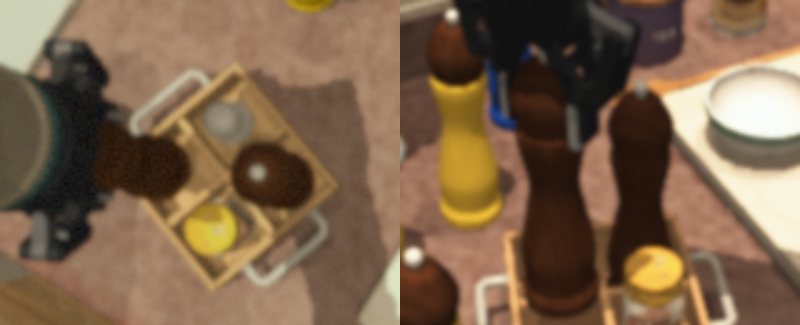

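Mill 1 weighs about 5.2 N (0.5 kg, apparently the full one) and hangs upright, clear of the caddy. I'll set it back so I can weigh the other.

Request:
apply_moves --increments '[{"tx": 0,"ty": 0,"tz": -0.01,"rx": 0,"ry": 0,"rz": 0,"claw": 0.04},{"tx": 0,"ty": 0,"tz": -0.025,"rx": 0,"ry": 0,"rz": 0,"claw": 0.04},{"tx": 0,"ty": 0,"tz": -0.04,"rx": 0,"ry": 0,"rz": 0,"claw": 0.04},{"tx": 0,"ty": 0,"tz": -0.055,"rx": 0,"ry": 0,"rz": 0,"claw": 0.04},{"tx": 0,"ty": 0,"tz": -0.068,"rx": 0,"ry": 0,"rz": 0,"claw": 0.04},{"tx": 0,"ty": 0,"tz": -0.077,"rx": 0,"ry": 0,"rz": 0,"claw": 0.04},{"tx": 0,"ty": 0,"tz": -0.082,"rx": 0,"ry": 0,"rz": 0,"claw": 0.04},{"tx": 0,"ty": 0,"tz": -0.085,"rx": 0,"ry": 0,"rz": 0,"claw": 0.04},{"tx": 0,"ty": 0,"tz": -0.087,"rx": 0,"ry": 0,"rz": 0,"claw": 0.04},{"tx": 0,"ty": 0,"tz": -0.0885,"rx": 0,"ry": 0,"rz": 0,"claw": 0.04},{"tx": 0,"ty": 0,"tz": -0.0895,"rx": 0,"ry": 0,"rz": 0,"claw": 0.04},{"tx": 0,"ty": 0,"tz": -0.0895,"rx": 0,"ry": 0,"rz": 0,"claw": 0.04}]'

```text
clock: 9.0
eef_pos: [548.5, -82.2, 162.0]
tool_rot: [3.141, 0.0, 1.505]
force: [-0.1, 0.3, -4.2]
width: 47.9
```

Not supported yet, so a slow further descent.

Request:
apply_moves --increments '[{"tx": 0,"ty": 0,"tz": -0.0005,"rx": 0,"ry": 0,"rz": 0,"claw": 0.04},{"tx": 0,"ty": 0,"tz": -0.001,"rx": 0,"ry": 0,"rz": 0,"claw": 0.04},{"tx": 0,"ty": 0,"tz": -0.001,"rx": 0,"ry": 0,"rz": 0,"claw": 0.04},{"tx": 0,"ty": 0,"tz": -0.001,"rx": 0,"ry": 0,"rz": 0,"claw": 0.04}]'

```text
clock: 9.4
eef_pos: [548.7, -82.3, 161.4]
tool_rot: [3.141, 0.0, 1.505]
force: [-2.0, -0.2, 2.8]
width: 48.2
```

Request:
apply_moves --increments '[{"tx": 0,"ty": 0,"tz": 0,"rx": 0,"ry": 0,"rz": 0,"claw": 0.06},{"tx": 0,"ty": 0,"tz": 0,"rx": 0,"ry": 0,"rz": 0,"claw": 0.085},{"tx": 0,"ty": 0,"tz": 0,"rx": 0,"ry": 0,"rz": 0,"claw": 0.085},{"tx": 0,"ty": 0,"tz": 0,"rx": 0,"ry": 0,"rz": 0,"claw": 0.085},{"tx": 0,"ty": 0,"tz": 0.015,"rx": 0,"ry": 0,"rz": 0,"claw": 0.085},{"tx": 0,"ty": 0,"tz": 0.035,"rx": 0,"ry": 0,"rz": 0,"claw": 0.085},{"tx": 0,"ty": 0,"tz": 0.06,"rx": 0,"ry": 0,"rz": 0,"claw": 0.085},{"tx": 0,"ty": 0,"tz": 0.085,"rx": 0,"ry": 0,"rz": 0,"claw": 0.085},{"tx": 0,"ty": 0,"tz": 0.11,"rx": 0,"ry": 0,"rz": 0,"claw": 0.085},{"tx": 0,"ty": 0,"tz": 0.12,"rx": 0,"ry": 0,"rz": 0,"claw": 0.085},{"tx": 0,"ty": 0,"tz": 0.12,"rx": 0,"ry": 0,"rz": 0,"claw": 0.085}]'

```text
clock: 10.5
eef_pos: [549.2, -82.1, 281.9]
tool_rot: [3.139, 0.0, 1.505]
force: [-0.2, 0.5, -1.0]
width: 85.2
```

Request:
apply_moves --increments '[{"tx": -0.001,"ty": -0.02,"tz": 0,"rx": 0,"ry": 0,"rz": 0,"claw": 0.085},{"tx": -0.003,"ty": -0.045,"tz": 0,"rx": 0,"ry": 0,"rz": 0,"claw": 0.085},{"tx": -0.005,"ty": -0.07,"tz": 0,"rx": 0,"ry": 0,"rz": 0,"claw": 0.085},{"tx": -0.006,"ty": -0.09,"tz": 0,"rx": 0,"ry": 0,"rz": 0,"claw": 0.085},{"tx": -0.006,"ty": -0.1,"tz": 0,"rx": 0,"ry": 0,"rz": 0,"claw": 0.085},{"tx": -0.006,"ty": -0.104,"tz": 0,"rx": 0,"ry": 0,"rz": 0,"claw": 0.085},{"tx": -0.006,"ty": -0.104,"tz": 0,"rx": 0,"ry": 0,"rz": 0,"claw": 0.085},{"tx": -0.006,"ty": -0.104,"tz": 0,"rx": 0,"ry": 0,"rz": 0,"claw": 0.085}]'

```text
clock: 11.3
eef_pos: [542.5, -184.6, 280.5]
tool_rot: [-3.141, -0.001, 1.507]
force: [-0.0, 0.9, -0.7]
width: 84.9
```

Run:
```python
from h import *
t=save("top","pics/t3.png")[150:280,170:330];s=save("side","pics/s3.png")[130:300,220:380]
o=np.hstack([cv2.resize(x,(400,400*x.shape[0]//x.shape[1]))[:325] for x in(t,s)])
cv2.imwrite("pics/c4.png",o[:,:,::-1]);print(read_state()["eef_pos"])
```

```text
[ 542.64184123 -184.74679221  280.81771597]
```

View pics/c4.png

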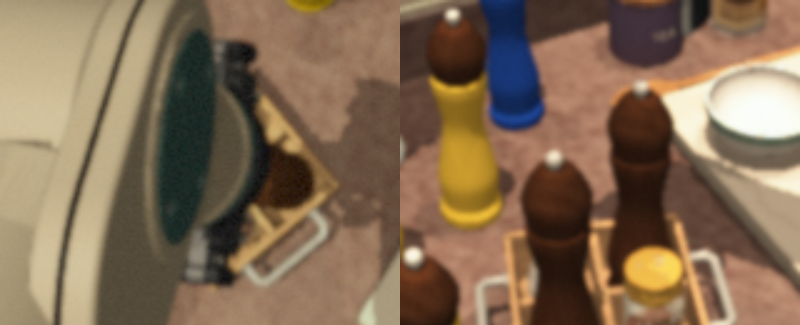

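Mill 1 stands upright in its compartment (side knob at crop (555,160), unchanged) and mill 2's knob is at (641,90). Descending on mill 2.

Request:
apply_moves --increments '[{"tx": 0,"ty": -0.001,"tz": -0.02,"rx": 0,"ry": 0,"rz": 0,"claw": 0.085},{"tx": 0,"ty": -0.001,"tz": -0.04,"rx": 0,"ry": 0,"rz": 0,"claw": 0.085},{"tx": 0,"ty": -0.001,"tz": -0.06,"rx": 0,"ry": 0,"rz": 0,"claw": 0.085},{"tx": 0,"ty": -0.001,"tz": -0.08,"rx": 0,"ry": 0,"rz": 0,"claw": 0.085},{"tx": 0,"ty": -0.001,"tz": -0.095,"rx": 0,"ry": 0,"rz": 0,"claw": 0.085},{"tx": 0,"ty": -0.001,"tz": -0.11,"rx": 0,"ry": 0,"rz": 0,"claw": 0.085},{"tx": 0,"ty": -0.001,"tz": -0.118,"rx": 0,"ry": 0,"rz": 0,"claw": 0.085},{"tx": 0,"ty": -0.001,"tz": -0.119,"rx": 0,"ry": 0,"rz": 0,"claw": 0.085},{"tx": 0,"ty": -0.001,"tz": -0.119,"rx": 0,"ry": 0,"rz": 0,"claw": 0.085},{"tx": 0,"ty": -0.001,"tz": -0.119,"rx": 0,"ry": 0,"rz": 0,"claw": 0.06},{"tx": 0,"ty": -0.001,"tz": -0.119,"rx": 0,"ry": 0,"rz": 0,"claw": 0.05},{"tx": 0,"ty": -0.001,"tz": -0.119,"rx": 0,"ry": 0,"rz": 0,"claw": 0.04}]'

```text
clock: 12.6
eef_pos: [543.1, -187.4, 162.9]
tool_rot: [3.14, 0.001, 1.505]
force: [-0.7, -0.3, 2.8]
width: 47.8
```

Request:
apply_moves --increments '[{"tx": 0,"ty": 0,"tz": 0,"rx": 0,"ry": 0,"rz": 0,"claw": 0.04},{"tx": 0,"ty": 0,"tz": 0,"rx": 0,"ry": 0,"rz": 0,"claw": 0.04},{"tx": 0,"ty": 0,"tz": 0,"rx": 0,"ry": 0,"rz": 0,"claw": 0.04},{"tx": 0,"ty": 0,"tz": 0,"rx": 0,"ry": 0,"rz": 0,"claw": 0.04},{"tx": 0,"ty": 0,"tz": 0,"rx": 0,"ry": 0,"rz": 0,"claw": 0.04}]'

```text
clock: 13.1
eef_pos: [543.0, -187.4, 162.9]
tool_rot: [3.14, 0.001, 1.505]
force: [-0.7, 0.2, 5.3]
width: 47.9
```

Request:
apply_moves --increments '[{"tx": 0,"ty": 0,"tz": 0.005,"rx": 0,"ry": 0,"rz": 0,"claw": 0.04},{"tx": 0,"ty": 0,"tz": 0.015,"rx": 0,"ry": 0,"rz": 0,"claw": 0.04},{"tx": 0,"ty": 0,"tz": 0.03,"rx": 0,"ry": 0,"rz": 0,"claw": 0.04},{"tx": 0,"ty": 0,"tz": 0.045,"rx": 0,"ry": 0,"rz": 0,"claw": 0.04},{"tx": 0,"ty": 0,"tz": 0.06,"rx": 0,"ry": 0,"rz": 0,"claw": 0.04},{"tx": 0,"ty": 0,"tz": 0.075,"rx": 0,"ry": 0,"rz": 0,"claw": 0.04},{"tx": 0,"ty": 0,"tz": 0.085,"rx": 0,"ry": 0,"rz": 0,"claw": 0.04},{"tx": 0,"ty": 0,"tz": 0.09,"rx": 0,"ry": 0,"rz": 0,"claw": 0.04},{"tx": 0,"ty": 0,"tz": 0.09,"rx": 0,"ry": 0,"rz": 0,"claw": 0.04},{"tx": 0,"ty": 0,"tz": 0.09,"rx": 0,"ry": 0,"rz": 0,"claw": 0.04}]'

```text
clock: 14.1
eef_pos: [542.0, -187.1, 251.3]
tool_rot: [-3.141, -0.0, 1.505]
force: [-0.7, 0.2, -2.4]
width: 47.6
```

Request:
apply_moves --increments '[{"tx": 0,"ty": 0,"tz": 0,"rx": 0,"ry": 0,"rz": 0,"claw": 0.04},{"tx": 0,"ty": 0,"tz": 0,"rx": 0,"ry": 0,"rz": 0,"claw": 0.04},{"tx": 0,"ty": 0,"tz": 0,"rx": 0,"ry": 0,"rz": 0,"claw": 0.04},{"tx": 0,"ty": 0,"tz": 0,"rx": 0,"ry": 0,"rz": 0,"claw": 0.04},{"tx": 0,"ty": 0,"tz": 0,"rx": 0,"ry": 0,"rz": 0,"claw": 0.04},{"tx": 0,"ty": 0,"tz": 0,"rx": 0,"ry": 0,"rz": 0,"claw": 0.04},{"tx": 0,"ty": 0,"tz": 0,"rx": 0,"ry": 0,"rz": 0,"claw": 0.04},{"tx": 0,"ty": 0,"tz": 0,"rx": 0,"ry": 0,"rz": 0,"claw": 0.04},{"tx": 0,"ty": 0,"tz": 0,"rx": 0,"ry": 0,"rz": 0,"claw": 0.04},{"tx": 0,"ty": 0,"tz": 0,"rx": 0,"ry": 0,"rz": 0,"claw": 0.04}]'

```text
clock: 15.1
eef_pos: [542.4, -187.1, 251.8]
tool_rot: [3.142, 0.0, 1.505]
force: [0.2, 0.1, -2.4]
width: 47.7
```

Run:
```python
from h import *
s=save("side","pics/s4.png")[130:300,220:380]
cv2.imwrite("pics/c5.png",cv2.resize(s,(400,425))[:,:,::-1])
for i in range(8): get_image("top"); print(read_state()["force"].round(2))
```

```text
[-0.38  0.3  -2.51]
[ 0.58  0.25 -1.74]
[ 0.37  0.14 -2.3 ]
[-0.18  0.03 -2.1 ]
[ 0.7  -0.49 -1.7 ]
[-0.05  0.36 -1.95]
[ 0.44  0.34 -1.79]
[ 0.81  0.21 -1.5 ]
```

View pics/c5.png

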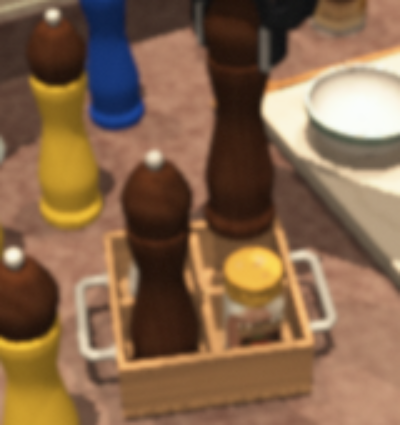

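Mill 2 weighs about 2 N, so it is the light one, and the picture shows it hanging clear and upright. Mill 1 is the full one. Setting mill 2 back.

Request:
apply_moves --increments '[{"tx": 0,"ty": 0,"tz": -0.01,"rx": 0,"ry": 0,"rz": 0,"claw": 0.04},{"tx": 0,"ty": 0,"tz": -0.025,"rx": 0,"ry": 0,"rz": 0,"claw": 0.04},{"tx": 0,"ty": 0,"tz": -0.04,"rx": 0,"ry": 0,"rz": 0,"claw": 0.04},{"tx": 0,"ty": 0,"tz": -0.055,"rx": 0,"ry": 0,"rz": 0,"claw": 0.04},{"tx": 0,"ty": 0,"tz": -0.068,"rx": 0,"ry": 0,"rz": 0,"claw": 0.04},{"tx": 0,"ty": 0,"tz": -0.077,"rx": 0,"ry": 0,"rz": 0,"claw": 0.04},{"tx": 0,"ty": 0,"tz": -0.082,"rx": 0,"ry": 0,"rz": 0,"claw": 0.04},{"tx": 0,"ty": 0,"tz": -0.085,"rx": 0,"ry": 0,"rz": 0,"claw": 0.04},{"tx": 0,"ty": 0,"tz": -0.087,"rx": 0,"ry": 0,"rz": 0,"claw": 0.04},{"tx": 0,"ty": 0,"tz": -0.088,"rx": 0,"ry": 0,"rz": 0,"claw": 0.04},{"tx": 0,"ty": 0,"tz": -0.0885,"rx": 0,"ry": 0,"rz": 0,"claw": 0.04},{"tx": 0,"ty": 0,"tz": -0.089,"rx": 0,"ry": 0,"rz": 0,"claw": 0.04}]'

```text
clock: 16.75
eef_pos: [542.6, -187.2, 163.1]
tool_rot: [3.141, 0.0, 1.505]
force: [-0.4, -0.6, -1.2]
width: 47.7
```

Request:
apply_moves --increments '[{"tx": 0,"ty": 0,"tz": -0.0005,"rx": 0,"ry": 0,"rz": 0,"claw": 0.04},{"tx": 0,"ty": 0,"tz": -0.0005,"rx": 0,"ry": 0,"rz": 0,"claw": 0.04}]'

```text
clock: 16.95
eef_pos: [542.7, -187.2, 163.0]
tool_rot: [3.141, 0.0, 1.505]
force: [-0.9, -0.7, 3.5]
width: 47.8
```

Contact at +3.5 N. I'll release, rise, and go back over mill 1 (549, -83).

Request:
apply_moves --increments '[{"tx": 0,"ty": 0,"tz": 0,"rx": 0,"ry": 0,"rz": 0,"claw": 0.06},{"tx": 0,"ty": 0,"tz": 0,"rx": 0,"ry": 0,"rz": 0,"claw": 0.085},{"tx": 0,"ty": 0,"tz": 0,"rx": 0,"ry": 0,"rz": 0,"claw": 0.085},{"tx": 0,"ty": 0,"tz": 0,"rx": 0,"ry": 0,"rz": 0,"claw": 0.085},{"tx": 0,"ty": 0,"tz": 0.015,"rx": 0,"ry": 0,"rz": 0,"claw": 0.085},{"tx": 0,"ty": 0,"tz": 0.035,"rx": 0,"ry": 0,"rz": 0,"claw": 0.085},{"tx": 0,"ty": 0,"tz": 0.06,"rx": 0,"ry": 0,"rz": 0,"claw": 0.085},{"tx": 0,"ty": 0,"tz": 0.085,"rx": 0,"ry": 0,"rz": 0,"claw": 0.085},{"tx": 0,"ty": 0,"tz": 0.11,"rx": 0,"ry": 0,"rz": 0,"claw": 0.085},{"tx": 0,"ty": 0,"tz": 0.12,"rx": 0,"ry": 0,"rz": 0,"claw": 0.085},{"tx": 0,"ty": 0,"tz": 0.12,"rx": 0,"ry": 0,"rz": 0,"claw": 0.085}]'

```text
clock: 18.05
eef_pos: [543.2, -187.3, 283.5]
tool_rot: [3.139, 0.001, 1.505]
force: [0.4, -0.6, -0.5]
width: 85.2
```

Request:
apply_moves --increments '[{"tx": 0.001,"ty": 0.02,"tz": 0,"rx": 0,"ry": 0,"rz": 0,"claw": 0.085},{"tx": 0.003,"ty": 0.045,"tz": 0,"rx": 0,"ry": 0,"rz": 0,"claw": 0.085},{"tx": 0.005,"ty": 0.07,"tz": 0,"rx": 0,"ry": 0,"rz": 0,"claw": 0.085},{"tx": 0.006,"ty": 0.09,"tz": 0,"rx": 0,"ry": 0,"rz": 0,"claw": 0.085},{"tx": 0.006,"ty": 0.1,"tz": 0,"rx": 0,"ry": 0,"rz": 0,"claw": 0.085},{"tx": 0.006,"ty": 0.1045,"tz": 0,"rx": 0,"ry": 0,"rz": 0,"claw": 0.085},{"tx": 0.006,"ty": 0.1045,"tz": 0,"rx": 0,"ry": 0,"rz": 0,"claw": 0.085},{"tx": 0.006,"ty": 0.1045,"tz": 0,"rx": 0,"ry": 0,"rz": 0,"claw": 0.085}]'

```text
clock: 18.85
eef_pos: [548.2, -84.0, 281.9]
tool_rot: [-3.141, 0.001, 1.504]
force: [0.3, -1.0, -0.5]
width: 85.4
```

Run:
```python
from h import *
t=save("top","pics/t5.png");s=save("side","pics/s5.png");print(read_state()["eef_pos"])
def K(im,n,x,y):
    g=cv2.cvtColor(im,cv2.COLOR_RGB2HSV);w=g[y-5:y+6,x-5:x+6].astype(float); m=np.clip(w[:,:,2]-110,0,None)*(w[:,:,1]<110)
    yy,xx=np.mgrid[y-5:y+6,x-5:x+6]; return ((xx*m).sum()/m.sum(),(yy*m).sum()/m.sum())
for x,y in((281,193),(315,164)):k=K(s,"side",x,y);print(k,plane("side",k,228).round(1))
# bowl rim: mask without board, compare side view at different V thresholds
for n,im in(("top",t),("side",s)):
    x,y=(382,226) if n=="top" else (366,175)
    c=im[y-40:y+40,x-40:x+40];cv2.imwrite(f"pics/b_{n}.png",cv2.resize(c,(400,400),interpolation=cv2.INTER_CUBIC)[:,:,::-1])
cv2.imwrite("pics/b.png",np.hstack([cv2.imread("pics/b_top.png"),cv2.imread("pics/b_side.png")]))
```

```text
[548.28031985 -83.95140979 282.12362351]
(np.float64(281.1074876635915), np.float64(191.69083887577773)) [550.  -85.8 228. ]
(np.float64(315.0326542003907), np.float64(161.44432040189784)) [ 547.  -191.2  228. ]
```

View pics/b.png

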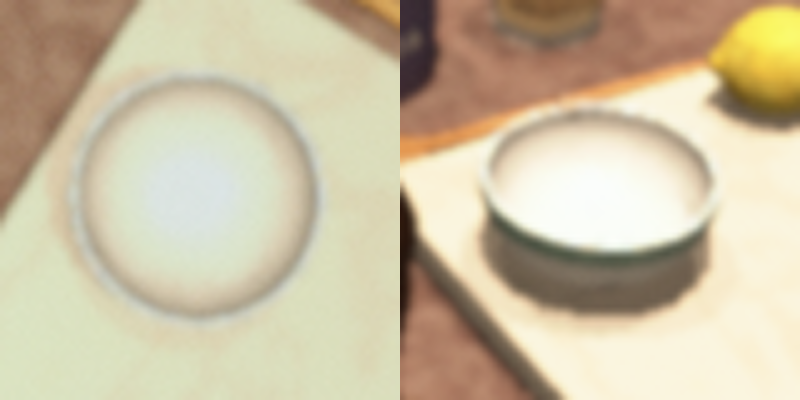

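The bowl rim shows clearly: rim centre at top about (380.7, 225.0), side about (365.5, 170.2). Mill 1's knob hasn't moved, and mill 2 is standing in its compartment. Next I'll grip mill 1 and compute the bowl position.

Run:
```python
from h import *
print(plane("top",(380.7,225),78).round(1),plane("side",(365.5,170.2),78).round(1),tri((380.7,225),(365.5,170.2)))
for w in (3,):
  for n,c in(("top",(380.7,225)),):
    print([np.hypot(*(plane(n,(c[0]+a,c[1]+b),78)-plane(n,c,78))[:2]).round(1) for a,b in((25,0),(-25,0),(0,25),(0,-25))])
```

```text
[ 537.5 -406.1   78. ] [ 536.2 -400.9   78. ] (array([ 538.1094172 , -406.5277911 ,   73.65716253]), np.float64(1.062632001216557))
[np.float64(55.5), np.float64(55.7), np.float64(55.4), np.float64(56.0)]
```

Request:
apply_moves --increments '[{"tx": 0,"ty": 0.001,"tz": -0.02,"rx": 0,"ry": 0,"rz": 0,"claw": 0.085},{"tx": 0,"ty": 0.001,"tz": -0.04,"rx": 0,"ry": 0,"rz": 0,"claw": 0.085},{"tx": 0,"ty": 0.001,"tz": -0.06,"rx": 0,"ry": 0,"rz": 0,"claw": 0.085},{"tx": 0,"ty": 0.001,"tz": -0.08,"rx": 0,"ry": 0,"rz": 0,"claw": 0.085},{"tx": 0,"ty": 0.001,"tz": -0.095,"rx": 0,"ry": 0,"rz": 0,"claw": 0.085},{"tx": 0,"ty": 0.001,"tz": -0.11,"rx": 0,"ry": 0,"rz": 0,"claw": 0.085},{"tx": 0,"ty": 0.001,"tz": -0.12,"rx": 0,"ry": 0,"rz": 0,"claw": 0.085},{"tx": 0,"ty": 0.001,"tz": -0.121,"rx": 0,"ry": 0,"rz": 0,"claw": 0.085},{"tx": 0,"ty": 0.001,"tz": -0.121,"rx": 0,"ry": 0,"rz": 0,"claw": 0.085},{"tx": 0,"ty": 0.001,"tz": -0.121,"rx": 0,"ry": 0,"rz": 0,"claw": 0.06},{"tx": 0,"ty": 0.001,"tz": -0.121,"rx": 0,"ry": 0,"rz": 0,"claw": 0.05},{"tx": 0,"ty": 0.001,"tz": -0.121,"rx": 0,"ry": 0,"rz": 0,"claw": 0.04}]'

```text
clock: 20.15
eef_pos: [549.1, -81.7, 162.5]
tool_rot: [3.14, 0.0, 1.505]
force: [-1.3, 1.0, 3.6]
width: 48.1
```

Request:
apply_moves --increments '[{"tx": 0,"ty": 0,"tz": 0,"rx": 0,"ry": 0,"rz": 0,"claw": 0.04},{"tx": 0,"ty": 0,"tz": 0,"rx": 0,"ry": 0,"rz": 0,"claw": 0.04},{"tx": 0,"ty": 0,"tz": 0,"rx": 0,"ry": 0,"rz": 0,"claw": 0.04},{"tx": 0,"ty": 0,"tz": 0,"rx": 0,"ry": 0,"rz": 0,"claw": 0.04},{"tx": 0,"ty": 0,"tz": 0,"rx": 0,"ry": 0,"rz": 0,"claw": 0.04}]'

```text
clock: 20.65
eef_pos: [548.9, -81.8, 162.5]
tool_rot: [3.14, 0.0, 1.505]
force: [-1.6, 0.4, 6.2]
width: 48.2
```

Gripped. I'll lift high enough for the foot to pass over mill 2 (top at 230), so TCP to about 420.

Request:
apply_moves --increments '[{"tx": 0,"ty": 0,"tz": 0.005,"rx": 0,"ry": 0,"rz": 0,"claw": 0.04},{"tx": 0,"ty": 0,"tz": 0.018,"rx": 0,"ry": 0,"rz": 0,"claw": 0.04},{"tx": 0,"ty": 0,"tz": 0.035,"rx": 0,"ry": 0,"rz": 0,"claw": 0.04},{"tx": 0,"ty": 0,"tz": 0.06,"rx": 0,"ry": 0,"rz": 0,"claw": 0.04},{"tx": 0,"ty": 0,"tz": 0.09,"rx": 0,"ry": 0,"rz": 0,"claw": 0.04},{"tx": 0,"ty": 0,"tz": 0.12,"rx": 0,"ry": 0,"rz": 0,"claw": 0.04},{"tx": 0,"ty": 0,"tz": 0.15,"rx": 0,"ry": 0,"rz": 0,"claw": 0.04},{"tx": 0,"ty": 0,"tz": 0.18,"rx": 0,"ry": 0,"rz": 0,"claw": 0.04},{"tx": 0,"ty": 0,"tz": 0.21,"rx": 0,"ry": 0,"rz": 0,"claw": 0.04},{"tx": 0,"ty": 0,"tz": 0.235,"rx": 0,"ry": 0,"rz": 0,"claw": 0.04},{"tx": 0,"ty": 0,"tz": 0.255,"rx": 0,"ry": 0,"rz": 0,"claw": 0.04},{"tx": 0,"ty": 0,"tz": 0.26,"rx": 0,"ry": 0,"rz": 0,"claw": 0.04}]'

```text
clock: 21.85
eef_pos: [549.0, -81.3, 424.0]
tool_rot: [3.137, 0.0, 1.506]
force: [-0.0, 0.0, -4.5]
width: 47.9
```

Request:
apply_moves --increments '[{"tx": 0,"ty": -0.01,"tz": 0,"rx": 0,"ry": 0,"rz": 0,"claw": 0.04},{"tx": -0.001,"ty": -0.03,"tz": 0,"rx": 0,"ry": 0,"rz": 0,"claw": 0.04},{"tx": -0.002,"ty": -0.06,"tz": 0,"rx": 0,"ry": 0,"rz": 0,"claw": 0.04},{"tx": -0.003,"ty": -0.095,"tz": 0,"rx": 0,"ry": 0,"rz": 0,"claw": 0.04},{"tx": -0.004,"ty": -0.13,"tz": 0,"rx": 0,"ry": 0,"rz": 0,"claw": 0.04},{"tx": -0.006,"ty": -0.165,"tz": 0,"rx": 0,"ry": 0,"rz": 0,"claw": 0.04},{"tx": -0.007,"ty": -0.2,"tz": 0,"rx": 0,"ry": 0,"rz": 0,"claw": 0.04},{"tx": -0.008,"ty": -0.235,"tz": 0,"rx": 0,"ry": 0,"rz": 0,"claw": 0.04},{"tx": -0.009,"ty": -0.265,"tz": 0,"rx": 0,"ry": 0,"rz": 0,"claw": 0.04},{"tx": -0.01,"ty": -0.29,"tz": 0,"rx": 0,"ry": 0,"rz": 0,"claw": 0.04},{"tx": -0.011,"ty": -0.31,"tz": 0,"rx": 0,"ry": 0,"rz": 0,"claw": 0.04},{"tx": -0.0115,"ty": -0.3215,"tz": 0,"rx": 0,"ry": 0,"rz": 0,"claw": 0.04}]'

```text
clock: 23.05
eef_pos: [534.9, -406.1, 418.6]
tool_rot: [-3.137, -0.0, 1.502]
force: [-0.7, -1.0, -4.4]
width: 48.0
```

Request:
apply_moves --increments '[{"tx": 0,"ty": 0,"tz": 0,"rx": 0,"ry": 0,"rz": 0,"claw": 0.04},{"tx": 0,"ty": 0,"tz": 0,"rx": 0,"ry": 0,"rz": 0,"claw": 0.04},{"tx": 0,"ty": 0,"tz": 0,"rx": 0,"ry": 0,"rz": 0,"claw": 0.04},{"tx": 0,"ty": 0,"tz": 0,"rx": 0,"ry": 0,"rz": 0,"claw": 0.04}]'

```text
clock: 23.45
eef_pos: [537.4, -401.8, 421.7]
tool_rot: [3.141, -0.0, 1.507]
force: [0.9, -1.0, -4.2]
width: 48.6
```

Request:
apply_moves --increments '[{"tx": 0,"ty": -0.003,"tz": -0.015,"rx": 0,"ry": 0,"rz": 0,"claw": 0.04},{"tx": 0,"ty": -0.003,"tz": -0.035,"rx": 0,"ry": 0,"rz": 0,"claw": 0.04},{"tx": 0,"ty": -0.003,"tz": -0.06,"rx": 0,"ry": 0,"rz": 0,"claw": 0.04},{"tx": 0,"ty": -0.003,"tz": -0.085,"rx": 0,"ry": 0,"rz": 0,"claw": 0.04},{"tx": 0,"ty": -0.003,"tz": -0.105,"rx": 0,"ry": 0,"rz": 0,"claw": 0.04},{"tx": 0,"ty": -0.003,"tz": -0.125,"rx": 0,"ry": 0,"rz": 0,"claw": 0.04},{"tx": 0,"ty": -0.003,"tz": -0.14,"rx": 0,"ry": 0,"rz": 0,"claw": 0.04},{"tx": 0,"ty": -0.003,"tz": -0.15,"rx": 0,"ry": 0,"rz": 0,"claw": 0.04},{"tx": 0,"ty": -0.003,"tz": -0.157,"rx": 0,"ry": 0,"rz": 0,"claw": 0.04},{"tx": 0,"ty": -0.003,"tz": -0.16,"rx": 0,"ry": 0,"rz": 0,"claw": 0.04},{"tx": 0,"ty": -0.003,"tz": -0.16,"rx": 0,"ry": 0,"rz": 0,"claw": 0.04},{"tx": 0,"ty": -0.003,"tz": -0.16,"rx": 0,"ry": 0,"rz": 0,"claw": 0.04}]'

```text
clock: 24.65
eef_pos: [537.4, -406.3, 262.1]
tool_rot: [3.14, 0.001, 1.505]
force: [-0.6, 0.3, -5.6]
width: 48.3
```

Run:
```python
from h import *
t=save("top","pics/t6.png");s=save("side","pics/s6.png");print({k:v for k,v in read_state().items() if k in("eef_pos","tool_rot","force","torque","clock")})
a=t[140:300,190:430];b=s[60:260,260:460]
o=np.hstack([cv2.resize(a,(400,267)),cv2.resize(b,(400,400))[:267]]) if 0 else None
A=cv2.resize(t[150:290,180:440],(780,420));cv2.imwrite("pics/t6c.png",A[:,:,::-1])
cv2.imwrite("pics/s6c.png",cv2.resize(s[40:290,220:470],(600,600),interpolation=cv2.INTER_CUBIC)[:,:,::-1])
```

```text
{'clock': 24.75, 'eef_pos': array([ 537.28988909, -406.35955571,  262.10635609]), 'tool_rot': array([3.14035191e+00, 7.36494163e-04, 1.50516611e+00]), 'force': array([ 0.14643093,  0.39026585, -4.63099495]), 'torque': array([-0.02744155, -0.01463082, -0.02197678])}
```

View pics/s6c.png

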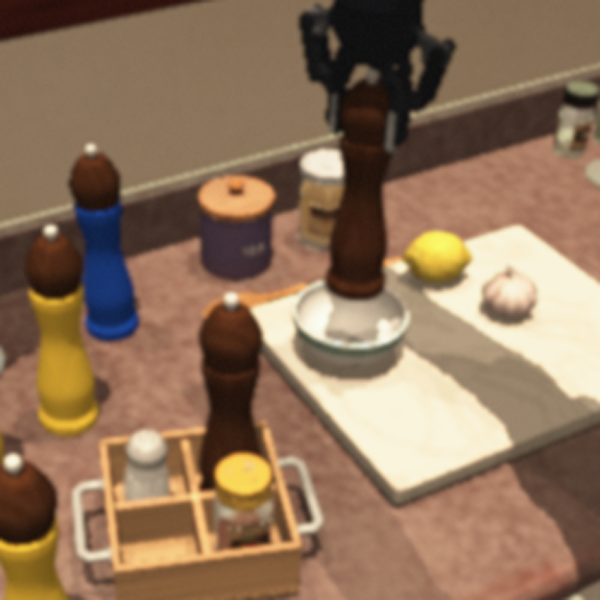

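View pics/t6c.png

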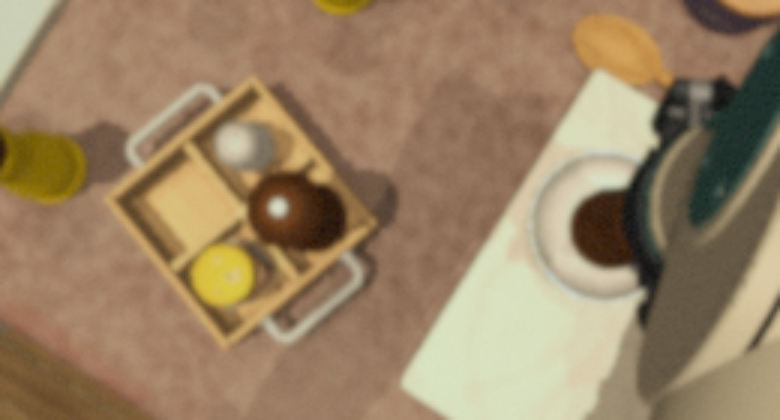

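The mill hangs over the bowl: side foot bottom at crop (356,297), knob at (369,76). The light mill stands upright in the caddy, and the bowl, lemon and garlic haven't moved. One numeric check of tilt and centring follows.

Run:
```python
from h import *
x,y=537.4,-406.3
for nm,P in(("foot c",(x,y,109.5)),("knob",(x,y,328)),("rim c",(537.5,-406,78))):print(nm,proj("side",P).round(1),proj("top",P).round(1))
th=np.linspace(0,6.28,73)
for z,r,n in((109.5,29,"side"),(109.5,29,"top")):
    q=np.array([proj(n,(x+r*np.cos(a),y+r*np.sin(a),z)) for a in th]);print(n,q.min(0).round(1),q.max(0).round(1))
# brown mask extents near the foot
for n,f,(x0,x1,y0,y1) in(("side","s6",(350,390,120,175)),("top","t6",(360,400,200,250))):
    im=cv2.imread(f"pics/{f}.png");g=cv2.cvtColor(im,cv2.COLOR_BGR2HSV);m=((g[...,2]<90)&(g[...,1]>90)&((g[...,0]<20)|(g[...,0]>170)))[y0:y1,x0:x1]
    yy,xx=np.nonzero(m);print(n,"x",xx.min()+x0,xx.max()+x0,"y",yy.min()+y0,yy.max()+y0)
    for r in range(0,m.shape[0],8):
        w=np.nonzero(m[r])[0]; print(r+y0,(w.min()+x0,w.max()+x0) if len(w) else None,end=" ")
    print()
```

```text
foot c [367.  158.1] [382.9 224.9]
knob [374.8  69.6] [404.3 222.7]
rim c [366.  168.9] [380.6 225. ]
side [354.6 151. ] [379.5 165.4]
top [369.3 211.3] [396.5 238.4]
side x 350 380 y 120 164
120 (np.int64(363), np.int64(378)) 128 (np.int64(350), np.int64(379)) 136 (np.int64(358), np.int64(380)) 144 (np.int64(357), np.int64(380)) 152 (np.int64(357), np.int64(378)) 160 (np.int64(357), np.int64(378)) 168 None 
top x 371 390 y 214 238
200 None 208 None 216 (np.int64(377), np.int64(388)) 224 (np.int64(371), np.int64(387)) 232 (np.int64(373), np.int64(390)) 240 None 248 None
```

Tilt is negligible. The foot sits about 2 mm toward -y, so I'll trim that and hold still.

Request:
apply_moves --increments '[{"tx": 0,"ty": 0.001,"tz": 0,"rx": 0,"ry": 0,"rz": 0,"claw": 0.04},{"tx": 0,"ty": 0.002,"tz": 0,"rx": 0,"ry": 0,"rz": 0,"claw": 0.04},{"tx": 0,"ty": 0.002,"tz": 0,"rx": 0,"ry": 0,"rz": 0,"claw": 0.04},{"tx": 0,"ty": 0.002,"tz": 0,"rx": 0,"ry": 0,"rz": 0,"claw": 0.04},{"tx": 0,"ty": 0.002,"tz": 0,"rx": 0,"ry": 0,"rz": 0,"claw": 0.04},{"tx": 0,"ty": 0.002,"tz": 0,"rx": 0,"ry": 0,"rz": 0,"claw": 0.04},{"tx": 0,"ty": 0.002,"tz": 0,"rx": 0,"ry": 0,"rz": 0,"claw": 0.04},{"tx": 0,"ty": 0.002,"tz": 0,"rx": 0,"ry": 0,"rz": 0,"claw": 0.04},{"tx": 0,"ty": 0.002,"tz": 0,"rx": 0,"ry": 0,"rz": 0,"claw": 0.04},{"tx": 0,"ty": 0.002,"tz": 0,"rx": 0,"ry": 0,"rz": 0,"claw": 0.04}]'

```text
clock: 25.75
eef_pos: [536.9, -404.1, 261.3]
tool_rot: [3.142, -0.0, 1.505]
force: [-0.4, -0.4, -5.7]
width: 48.0
```

```bash
python3 -c "
from cell import *
s=read_state();print(s['eef_pos'],abs(s['qd']).max(),s['force'],s['width']);print(finish_job())"
```

```text
[ 536.90979331 -404.10260621  261.31059603] 0.0011080230196479101 [-0.36591613 -0.38699032 -5.65183915] 48.02265695754974
the job is handed in; nothing more can be done
None
```

The job is handed in at 25.75 s, with the full mill held upright and still over the bowl. I lifted both mills clear of the caddy and held each still. The one nearer the stove weighed about 5.2 N, so it is the full one; the other weighed about 2 N. I set the light one back upright in its own compartment and let it go.

- **Last readings:** the arm was still, the mill's weight showed as about 5.6 N, and the tool was vertical. The mill's foot is about 31 mm above the rim. Its centre is within about 2–3 mm of the bowl centre by the top view. The last pictures, taken just before a final 2 mm nudge, showed the bowl and everything else unmoved.
- **Disagreements:** the side view put the bowl centre about 5 mm further toward +y than the top view. I trusted the top view, where the rim was clearer. The grip opening read 48 mm, not the expected 51 mm; regripping slightly lower hardly changed it, and the grip held without slipping.

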